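Unsnap the front cover of a wall blood pressure gauge

TASK

Take the front cover off the blood pressure gauge so that its pointer can be refitted: press the spring tab in gently, only until it lets go, and keep it pressed while you raise that edge of the cover, then draw the cover towards the tab side to free its tongues and lift it off. Lay it down gently, flat and face up, in the middle of the green felt pad and let go, without forcing the tab or wrenching the cover against the case, and leave the other things on the desk where they are.

Things in the scene. Friction and masses are not known exactly. Their poses are not given: they have to be found in the camera images.
- gauge: The wall-type aneroid gauge, fixed face up in a low rubber cradle: a cream square case 132 x 132 mm, walls 4 mm, rim 58 mm above the table. Origin: centre of the cradle's underside, on the table. z up; -x points out through the wall with the snap tab (roughly towards the robot), +x to the wall where the cover's tongues hook in. The bare dial is 40 mm up, its brass staff reaches 52 mm.
- cover: The gauge's dark blue snap-fit cover, about 0.13 kg: a square frame round a recessed clear window. Origin: level of its skirt's lower edge; closed, this is 46 mm above the gauge's origin with the same axes. It spans x -72..68, y -71..71, z 0..26 mm. A 12 mm skirt hangs outside the case walls on the -x, +y and -y sides (2 to 3 mm play), none on +x. It lies flat on this skirt when set down.
- cover_centre (a point): Centre of the cover, half-way up: (-2, 0, 13) mm in the cover's axes. Axes as the cover's.
- cover_edge (a point): Middle of the top of the cover's -x bar (the tab edge): (-62, 0, 26) mm in the cover's axes; 72 mm above the table when closed. Small lugs keep the cover from being drawn to -x until this edge is up.
- bar_left (a point): Middle of the +y side bar of the cover, 5 mm below its top, at (-2, 64, 21) mm in the cover's axes. The bar is 14 mm wide, runs along x and stands 10 mm above the window: it can be pinched from above across y, one finger over the window, one outside.
- bar_right (a point): The same on the -y side bar, at (-2, -64, 21) mm in the cover's axes.
- tongues (a point): Midway between two rigid tongues under the cover's +x bar, at (60, 0, 5.5) mm in the cover's axes. They reach 3 mm under the case's rim, and the cover swings about them when its tab edge is raised. They come free when the cover, its tab edge up, is drawn at least 5 mm towards -x; lifted straight up they jam under the rim.
- tab: The bright spring-steel snap tab at the middle of the cover's -x edge. Origin: centre of its 66 mm wide catch bar, inside the wall under the case's rim, at rest at (-59.5, 0, 5) mm in the cover's axes. Pressed to +x by the thumb plate outside it yields from 2.5 N, is free of the rim at 4.2 mm (10 N), meets its stop at 5.2 mm (11 N), and cracks above 18 N.
- thumb_mean (a point): Average middle of the pressing face of the tab's ribbed upright thumb plate, (-83, 0, 10) mm in the cover's axes: 28 mm wide, 18 mm high, facing -x. Bent by use, the face really stands up to 5 mm farther out or in: felt, not measured. Pressed, its friction raises the edge; raised 11 mm or more and let go, the tab rests on the rim and the edge stays up; if less, it snaps back.
- pad: The green felt pad, 180 x 180 x 4 mm, fixed flat on the table. Origin: centre of its underside, on the table; its top is 4 mm up.
- capsule_a: Bystander: a copper aneroid capsule, 47 mm disc, 17 mm high with its stub. Origin: on the table under its middle.
- capsule_b: Bystander: the second copper aneroid capsule, alike. Origin: on the table under its middle.
- puller: Bystander: the brass pointer puller, about 95 mm long, lying flat. Origin: on the table under its middle.
- loupe: Bystander: a steel magnifying loupe, 37 mm wide, 34 mm high. Origin: on the table under its middle.
- bead: Bystander: the cobalt glass evil-eye bead, a 32 mm disc 8 mm thick. Origin: on the table under its middle.
- screwdriver: Bystander: a screwdriver with a red handle, 150 mm long, lying flat. Origin: on the table under its middle.
- bulb: Bystander: a black rubber inflation bulb, 58 mm thick, about 100 mm long, lying. Origin: on the table under its middle.
Not all that is in view belongs to the job. What is shaped like the gauge but orange is not meant. There is more than one size of the cover; the job needs the smaller.

How it is judged:
On the way, in this order (a step that is already met when the one before it is completed fails the run):
1. the cover's tab edge is raised at least 8 mm above its closed place, the cover still over the gauge (z of cover_edge in the frame of gauge above 0.08 m and z of cover_centre in the frame of gauge below 0.075 m), for 0.2 s.
2. the cover is lifted clear of the gauge (its centre at least 35 mm above its closed place) (z of cover_centre in the frame of gauge above 0.094 m), for 0.1 s.
At the end, for the whole second after the job is handed in: The cover lies at rest on the green felt pad, its centre within 30 mm of the pad's centre, face up and flat (within 0.08 rad), let go (horizontal distance between cover_centre and pad below 0.03 m and z of cover_centre in the frame of pad below 0.022 m and angle between cover's own z axis and vertical below 0.08 rad and linear speed of cover below 0.02 m/s); the robot touches nothing.
It fails at once if the tab is pressed with more than 18 N (contact force between any of the arm, the fingers and tab above 18 N).
It fails at once if the cover (or its tab) is forced against the gauge case with more than 30 N (contact force between cover and gauge above 30 N).
It fails at once if the cover is dropped on to the pad (faster than 0.5 m/s within 40 mm of the table) (height (world z) of cover_centre below 0.045 m and linear speed of cover above 0.5 m/s).
It fails at once if one of the other things on the desk is moved by more than 20 mm (distance of any of capsule_a, capsule_b, puller, loupe, bead, screwdriver, bulb from where it was at the start of the episode above 0.02 m).
It also fails if it takes over 64 s, if anything falls off the work surface, if the arm or the gripper's body presses on something with over 40 N, if the wrist force passes 120 N, or if a joint passes its speed limit or range.

ROBOT

A 6-joint arm with a two-finger parallel gripper is mounted at the origin on the work surface. World frame = base frame: x ahead of the robot, y to its left, z up, the work surface at z = 0. Lengths are in m, angles in rad, forces in N, time in s.
With the tool pointing down it reaches from about 0.3 to 0.875 m from the base axis. Payload 6.4 kg.
Tool frame: the origin (TCP) lies midway between the tips of the shut fingers; the grasp point (between the pads) lies 19 mm behind it (ctrl.hold_point_z is the distance from the TCP to the grasp point, in m); z points along the fingers, y is the line along which they close (so a half turn about z gives the same grasp; the last joint's range is limited). The gripper opens to 85 mm and grips with 20 to 120 N. Pads are 22 mm wide; open, the fingers measure 114 mm over their backs; the gripper's body (76 mm by 85 mm) begins 54 mm behind the grasp point. The pads swing forward as they close: fully open they stand 13 mm farther back than shut.
Start: joints at [-1.48, 0.181, 1.607, -0, 1.354, -0.206], TCP at [0.168, -0.55, 0.198] pointing down, gripper open.
Joint ranges: [-2.99, 2.99], [-0.89, 2.07], [0.3, 2.58], [-1.14, 4.28], [0, 2.63], [-3.12, 3.12]. Speed limits (rad/s): [2.57, 2.57, 3.01, 3.14, 3.14, 3.14].

INTERFACE

Orientations are given as a unit quaternion [w, x, y, z].
In Python, from bench import ctrl gives the robot as it stands.
- The arm moves only by the tool carry_out, never from a script. Its argument "plan" is text: rows parted by semicolons, each of 6 numbers parted by spaces: the shift along the tool's x, y, z as a fraction of full scale, then the turn, a rotation vector about the tool's x, y, z as a fraction of full scale. A call has exactly 8 rows; each row shifts and turns the commanded pose from where the row before left it, along the tool's axes as they then stand; what a row does not reach is not made up. Full scale, the value 1, is 40 mm for a shift and 0.1 rad for a turn. A row lasts 1/12 s, in which the tool goes at most 41.7 mm and 7.16 degrees, less where a joint would pass 70% of its speed; a pose out of reach is approached as far as the arm can. A call with a number of a shift or a turn outside -1 to 1 is refused whole. A call with a gripper value outside its range is refused whole. "claw" is the gripper's target within -1 to 1 (shut at 1, half-way at 0, fully open at -1), set as the call begins (left out, the last holds). The fingers move at their own pace and stop on an object; the grip force is fixed at half the most. Time passes only in rows, so rows that do not move let the fingers close, or fill a call up. It gives the time, the measured TCP pose, the force, the opening and the grip force at its end, in the units of the state.
- ctrl.get_obs(): the state, without advancing time (a new reading comes with each control period).
- ctrl.camera(name): name is "scene" or "side" or "wrist"; returns a dict with "pixels" (420x560x3 uint8, red, green, blue), "mtx" (3x3 intrinsics, pixels), "R" (3x3) and "t" (3): a world point X has camera coordinates R X + t. Camera axes: x right, y down, z forward; pixel columns grow to the right and rows downward; lengths in m; the calibration is good to about 2 mm. A picture is of the moment at which its call begins. There is no depth.
- ctrl.hand_in(): hands the job in; it is judged then, once.
The state is a dict: "time_s": time; "q": joint angles; "dq": joint speeds; "joint_efforts": joint torques, N m; "eef_pos": TCP position; "eef_rot": TCP orientation; "wrist_force": force on the tool from outside, world axes, zero at the start; "torque": the same for the moment, N m; "opening": opening from 0.0 (shut) to 1.0 (fully open); "grasp_force": force on a finger pad.
Only numpy, scipy, OpenCV 4.12 (cv2) and the standard library are available. Lean on these libraries where they do the work, as an engineer would, in place of code of your own. Each camera call takes 0.05 s, during which the arm holds its last target. There are 200 camera calls.

## Working session

There is one attempt and no reset: what is moved stays moved. The work goes in short steps, Python scripts to look and compute and a tool call to move; the robot and the scene stay as the last step left them, time stands still between calls to the robot, and variables do not carry over. Pictures are saved under pics/ and viewed, at most 10 in all, crops included, and the job is handed in when it is done.

Besides the shell and the picture viewer there is one more tool, called after "Call:" by a JSON object that holds its "op" and its "data". carry_out: Moves the arm, as the interface text tells. Shift numbers are shares of 40 mm and turn numbers shares of 0.1 rad, none past 1 either way. Its arguments: {"type":"object","properties":{"plan":{"type":"string"},"claw":{"type":"number"}},"required":["plan"]}

```bash
ls; mkdir -p pics; python3 - <<'E'
from bench import ctrl
import cv2,numpy as np
o=ctrl.get_obs();print({k:np.round(v,3) for k,v in o.items()})
for n in("scene","side"):
    c=ctrl.camera(n);cv2.imwrite(f"pics/{n}0.png",c["pixels"][:,:,::-1])
    np.savez(f"{n}0.npz",**c);print(n,c["mtx"].round(1).tolist(),(-c["R"].T@c["t"]).round(3))
E
```

```text
pics
{'time_s': np.float64(0.0), 'q': array([-1.48 ,  0.182,  1.608,  0.   ,  1.354, -0.206]), 'dq': array([ 0.001,  0.002, -0.   , -0.   ,  0.002,  0.001]), 'joint_efforts': array([-2.0000e-03, -4.4488e+01, -3.5134e+01, -0.0000e+00,  9.0000e-03,
        0.0000e+00]), 'eef_pos': array([ 0.168, -0.549,  0.197]), 'eef_rot': array([-0.001,  0.989,  0.148,  0.   ]), 'wrist_force': array([ 0.299,  0.077, -0.105]), 'torque': array([-0.034,  0.019, -0.031]), 'grasp_force': np.float64(0.0), 'opening': np.float64(1.0)}
scene [[479.2, 0.0, 278.9], [0.0, 479.2, 208.3], [0.0, 0.0, 1.0]] [1.24  0.345 1.045]
side [[398.1, 0.0, 275.5], [0.0, 398.1, 212.7], [0.0, 0.0, 1.0]] [0.419 0.945 0.632]
```

View pics/scene0.png

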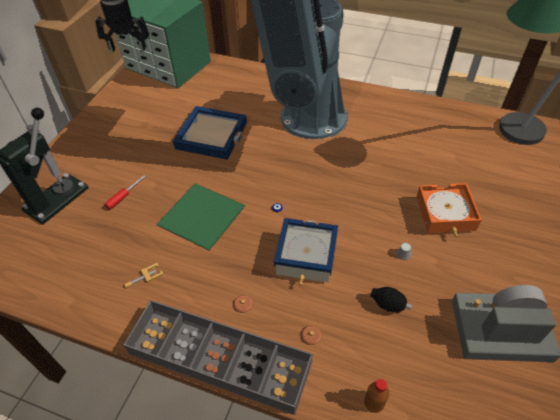

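View pics/side0.png

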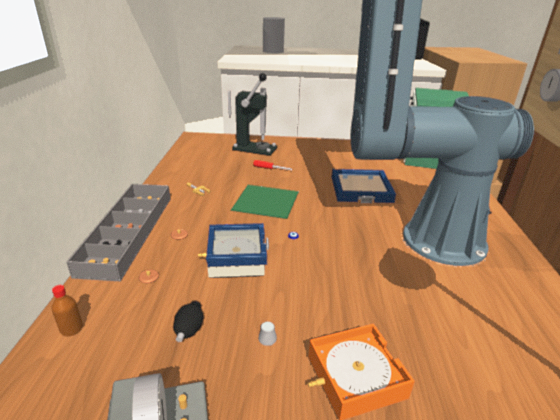

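The scene view shows the gauge with the blue cover at about (306,248) and its tab side up at (310,222). The pad is at (202,215), the bead at (277,208), and the larger spare cover at (212,132). The side view agrees: cover at (238,243), pad at (265,201).

```bash
cat > h.py <<'E'
import cv2,numpy as np
def ray(c,uv,z):
    d=c["R"].T@np.linalg.inv(c["mtx"])@np.r_[uv,1.];o=-c["R"].T@c["t"]
    return o+d*(z-o[2])/d[2]
def proj(c,X):
    p=c["mtx"]@(c["R"]@np.asarray(X)+c["t"]);return p[:2]/p[2]
def blob(c,lo,hi,roi):
    h=cv2.cvtColor(c["pixels"],cv2.COLOR_RGB2HSV);m=cv2.inRange(h,lo,hi)
    k=np.zeros_like(m);x0,y0,x1,y1=roi;k[y0:y1,x0:x1]=m[y0:y1,x0:x1]
    cs,_=cv2.findContours(k,cv2.RETR_EXTERNAL,cv2.CHAIN_APPROX_NONE)
    return max(cs,key=cv2.contourArea)
def rect(c,ct,z):
    P=np.array([ray(c,p[0],z)[:2] for p in ct],np.float32)*1000
    return cv2.minAreaRect(P)
E
python3 - <<'E'
from h import *
for n,rb,rp in(("scene",(265,205,345,285),(150,180,250,250)),("side",(200,215,272,280),(225,180,305,222))):
    c=dict(np.load(n+"0.npz"))
    p=blob(c,(50,80,30),(85,255,200),rp);print(n,"pad",rect(c,p,.004))
    b=blob(c,(105,90,20),(130,255,255),rb)
    q=cv2.approxPolyDP(cv2.convexHull(b),4,True)[:,0]
    print("cov hull",[(tuple(u),ray(c,u,.072).round(3)[:2].tolist(),ray(c,u,.046).round(3)[:2].tolist()) for u in q],rect(c,b,.072))
    im=cv2.cvtColor(c["pixels"],cv2.COLOR_RGB2BGR)
    x0,y0,x1,y1=rb;cv2.imwrite(f"pics/{n}c.png",cv2.resize(im[y0:y1,x0:x1],None,fx=6,fy=6,interpolation=cv2.INTER_CUBIC))
a=cv2.imread("pics/scenec.png");b=cv2.imread("pics/sidec.png");
h=min(a.shape[0],b.shape[0]);m=np.hstack([a[:h],b[:h]]);cv2.imwrite("pics/crop.png",cv2.resize(m,(798,h*798//m.shape[1])))
E
```

```text
scene pad ((516.9953002929688, -170.09237670898438), (176.33302307128906, 176.4053955078125), 80.0244140625)
cov hull [((np.int32(285), np.int32(219)), [0.506, 0.077], [0.487, 0.07]), ((np.int32(336), np.int32(226)), [0.485, 0.209], [0.465, 0.205]), ((np.int32(329), np.int32(271)), [0.622, 0.229], [0.605, 0.226]), ((np.int32(275), np.int32(263)), [0.643, 0.1], [0.627, 0.093])] ((563.2260131835938, 153.53578186035156), (141.73141479492188, 138.38418579101562), 8.94182300567627)
side pad ((510.9276428222656, -172.7081298828125), (175.9491729736328, 176.14849853515625), 80.09700775146484)
cov hull [((np.int32(262), np.int32(224)), [0.499, 0.076], [0.503, 0.035]), ((np.int32(265), np.int32(263)), [0.477, 0.237], [0.48, 0.204]), ((np.int32(208), np.int32(265)), [0.602, 0.256], [0.611, 0.224]), ((np.int32(210), np.int32(226)), [0.631, 0.099], [0.641, 0.06])] ((552.8169555664062, 167.01632690429688), (137.50949096679688, 166.53749084472656), 8.878417015075684)
```

View pics/crop.png

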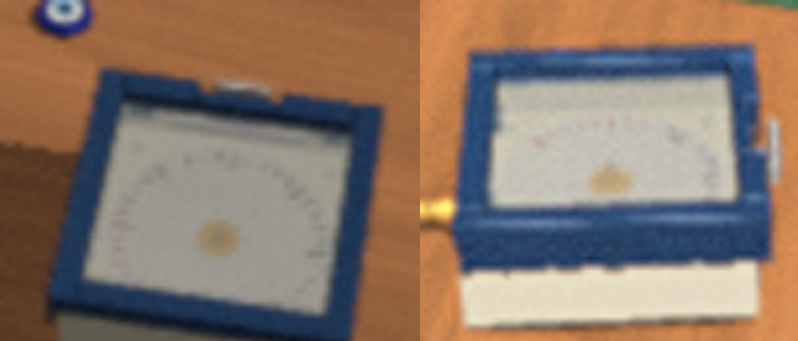

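```bash
cat >> h.py <<'E'
from scipy.spatial.transform import Rotation as Ro
def Rtool(o):
    w,x,y,z=o["eef_rot"];return Ro.from_quat([x,y,z,w])
def Rt(yaw,tilt=0): # tool down, tool x along heading yaw; tilt about tool y
    return Ro.from_euler('z',yaw)*Ro.from_euler('x',np.pi)*Ro.from_euler('y',tilt)
def to(p,yaw,tilt=0):
    from bench import ctrl
    o=ctrl.get_obs();R=Rtool(o);G=Rt(yaw,tilt)
    print("t",round(float(o["time_s"]),2),"tcp",o["eef_pos"].round(4),"F",o["wrist_force"].round(2),
      "turn/0.1",((R.inv()*G).as_rotvec()/.1).round(2),"then shift/40mm",(G.inv().apply(np.array(p)-o["eef_pos"])/.04).round(3))
E
python3 -c "
from h import *
to([.46,.14,.30],.157)"
```

```text
t 0.1 tcp [ 0.1681 -0.5493  0.1969] F [-0.35  1.03  0.3 ] turn/0.1 [-0.02 -0.    1.4 ] then shift/40mm [  9.901 -15.879  -2.578]
```

Call:
{"op": "carry_out", "data": {"plan": "0 0 0 0 0 0.7; 0 0 0 0 0 0.7; 0.45 -0.72 -0.12 0 0 0; 0.45 -0.72 -0.12 0 0 0; 0.45 -0.72 -0.12 0 0 0; 0.45 -0.72 -0.12 0 0 0; 0.45 -0.72 -0.12 0 0 0; 0.45 -0.72 -0.12 0 0 0", "claw": 1}}

```text
time_s: 0.77
eef_pos: [0.2481, -0.3605, 0.2262]
eef_rot: [-0.0, 0.997, 0.078, -0.0]
wrist_force: [0.3, -0.3, 0.7]
opening: 0.003
grasp_force: 0.0
```

Call:
{"op": "carry_out", "data": {"plan": "0.45 -0.72 -0.12 0 0 0; 0.45 -0.72 -0.12 0 0 0; 0.45 -0.72 -0.12 0 0 0; 0.45 -0.72 -0.12 0 0 0; 0.45 -0.72 -0.12 0 0 0; 0.45 -0.72 -0.12 0 0 0; 0.45 -0.72 -0.12 0 0 0; 0.45 -0.72 -0.12 0 0 0"}}

```text
time_s: 1.43
eef_pos: [0.3542, -0.1105, 0.265]
eef_rot: [0.0, 0.997, 0.078, 0.0]
wrist_force: [0.7, -0.4, 0.6]
opening: 0.001
grasp_force: 0.0
```

Call:
{"op": "carry_out", "data": {"plan": "0.45 -0.72 -0.12 0 0 0; 0.45 -0.72 -0.12 0 0 0; 0.45 -0.72 -0.12 0 0 0; 0.45 -0.72 -0.12 0 0 0; 0.45 -0.72 -0.12 0 0 0; 0.45 -0.72 -0.12 0 0 0; 0.45 -0.72 -0.12 0 0 0; 0 0 0 0 0 0"}}

```text
time_s: 2.1
eef_pos: [0.4483, 0.1112, 0.299]
eef_rot: [-0.001, 0.997, 0.081, 0.001]
wrist_force: [-1.2, 0.0, -0.7]
opening: 0.002
grasp_force: 0.0
```

```bash
python3 - <<'E'
from h import *
from bench import ctrl
c=ctrl.camera("wrist");np.savez("w1.npz",**c);cv2.imwrite("pics/w1.png",c["pixels"][:,:,::-1])
to([.46,.14,.30],.157);print((-c["R"].T@c["t"]).round(3),c["mtx"][0,0])
E
```

```text
t 2.15 tcp [0.4474 0.109  0.2984] F [ 1.18 -0.16 -0.41] turn/0.1 [-0.01  0.    0.05] then shift/40mm [ 0.433 -0.715 -0.041]
[0.513 0.121 0.476] 308.6875936482882
```

View pics/w1.png

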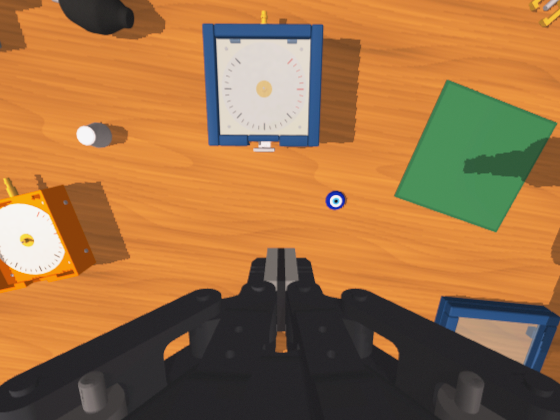

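The wrist view shows the cover squarely: corners near (205,25), (322,25), (320,146), (210,146), thumb plate at (264,148), bead at (336,200), pad centred at about (476,155).

```bash
python3 - <<'E'
from h import *
c=dict(np.load("w1.npz"))
b=blob(c,(100,80,20),(130,255,255),(190,10,335,160));q=cv2.approxPolyDP(cv2.convexHull(b),4,True)[:,0]
for u in q: print(u,ray(c,u,.072)[:2].round(4),ray(c,u,.046)[:2].round(4))
r=rect(c,b,.072);print(r)
p=blob(c,(50,80,30),(85,255,200),(380,60,559,250));print("pad",rect(c,p,.004))
print("bead",ray(c,(336,200),.008).round(3), "plate",ray(c,(264,145),.065).round(3),ray(c,(264,151),.065).round(3), "staff",ray(c,(264,89),.052).round(4))
h=cv2.cvtColor(c["pixels"],cv2.COLOR_RGB2HSV);m=((h[...,1]<45)&(h[...,2]>150)).astype(np.uint8)
print("bright plate px per row",[(v,np.flatnonzero(m[v,240:290])[[0,-1]]+240 if m[v,240:290].any() else None,int(m[v,240:290].sum())) for v in range(134,156)])
# inner window edges & outer edges along row 90
for v in (60,90,120): print(v,"blue",np.flatnonzero(cv2.inRange(h,(100,80,20),(130,255,255))[v,190:340])[[0,-1]]+190)
E
```

```text
[322  25] [0.6355 0.0934] [0.6434 0.0916]
[318 144] [0.5017 0.072 ] [0.5009 0.0688]
[209 144] [0.4792 0.2097] [0.477  0.2154]
[203  24] [0.6143 0.2304] [0.6209 0.2375]
((557.4553833007812, 151.3564910888672), (137.89938354492188, 140.1888427734375), 8.860100746154785)
pad ((513.8297729492188, -171.9783477783203), (178.90003967285156, 178.02835083007812), 80.07250213623047)
bead [0.421 0.02  0.008] plate [0.489 0.14  0.065] [0.481 0.139 0.065] staff [0.5578 0.1513 0.052 ]
bright plate px per row [(134, array([240, 289]), 50), (135, array([279, 279]), 1), (136, None, 0), (137, None, 0), (138, None, 0), (139, None, 0), (140, None, 0), (141, array([261, 270]), 10), (142, array([261, 269]), 9), (143, array([259, 269]), 10), (144, array([259, 269]), 11), (145, array([259, 269]), 11), (146, array([259, 269]), 11), (147, array([259, 269]), 11), (148, array([255, 273]), 18), (149, array([254, 273]), 20), (150, array([254, 273]), 20), (151, array([262, 272]), 10), (152, None, 0), (153, None, 0), (154, None, 0), (155, None, 0)]
60 blue [205 321]
90 blue [206 320]
120 blue [208 319]
```

```bash
cat >> h.py <<'E'
YAW=.155
def G(x,y,z,o=(.5595,.1517)):
    return [o[0]+x*np.cos(YAW)-y*np.sin(YAW),o[1]+x*np.sin(YAW)+y*np.cos(YAW),z]
def rel(): # TCP in gauge axes (mm), force in gauge axes
    from bench import ctrl
    o=ctrl.get_obs();R=Ro.from_euler('z',-YAW)
    print("t",o["time_s"].round(2),"g",(R.apply(o["eef_pos"]-np.array([.5595,.1517,0]))*1000).round(2),"F",R.apply(o["wrist_force"]).round(2))
E
python3 -c "
from h import *
to(G(-.108,0,.053),YAW)"
```

```text
t 2.15 tcp [0.4474 0.109  0.2984] F [ 1.18 -0.16 -0.41] turn/0.1 [-0.01  0.    0.07] then shift/40mm [ 0.234 -0.621  6.134]
```

Call:
{"op": "carry_out", "data": {"plan": "0.23 -0.62 0.7 0 0 0.07; 0 0 0.9 0 0 0; 0 0 0.9 0 0 0; 0 0 0.9 0 0 0; 0 0 0.9 0 0 0; 0 0 0.9 0 0 0; 0 0 0.9 0 0 0; 0 0 0 0 0 0"}}

```text
time_s: 2.82
eef_pos: [0.4455, 0.1311, 0.0477]
eef_rot: [-0.0, 0.997, 0.074, -0.007]
wrist_force: [-1.4, -0.6, -0.3]
opening: -0.002
grasp_force: 0.0
```

```bash
python3 - <<'E'
from h import *
from bench import ctrl
to(G(-.108,0,.053),YAW);rel()
c=ctrl.camera("side");im=cv2.cvtColor(c["pixels"],cv2.COLOR_RGB2BGR)
cv2.imwrite("pics/s2.png",cv2.resize(im[180:290,190:330],None,fx=5,fy=5,interpolation=cv2.INTER_CUBIC))
E
```

```text
t 2.82 tcp [0.4455 0.1311 0.0477] F [-1.39 -0.63 -0.25] turn/0.1 [-0.01  0.14 -0.06] then shift/40mm [ 0.195 -0.069 -0.133]Traceback (most recent call last):
  File "<stdin>", line 3, in <module>
  File "h.py", line 31, in rel
    print("t",o["time_s"].round(2),"g",(R.apply(o["eef_pos"]-np.array([.5595,.1517,0]))*1000).round(2),"F",R.apply(o["wrist_force"]).round(2))
              ^^^^^^^^^^^^^^^^^
AttributeError: 'float' object has no attribute 'round'
```

```bash
sed -i 's/o\["time_s"\].round(2)/round(float(o["time_s"]),2)/' h.py; python3 - <<'E'
from h import *
from bench import ctrl
c=ctrl.camera("side");im=cv2.cvtColor(c["pixels"],cv2.COLOR_RGB2BGR)
cv2.imwrite("pics/s2.png",cv2.resize(im[180:290,190:330],None,fx=5,fy=5,interpolation=cv2.INTER_CUBIC))
to(G(-.108,0,.053),YAW);rel()
E
```

```text
t 2.87 tcp [0.448  0.1314 0.0511] F [-0.93  0.1   0.11] turn/0.1 [-0.01  0.1  -0.06] then shift/40mm [ 0.132 -0.072 -0.047]
t 2.87 g [-113.28   -2.88   51.12] F [-0.9   0.24  0.11]
```

View pics/s2.png

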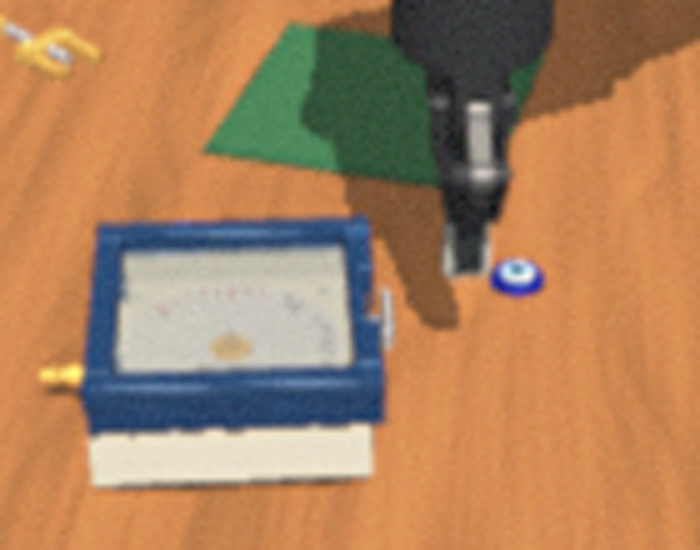

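The side view shows the shut fingers at about (466,275) in the crop, short of the thumb plate at (387,317), clear of the bead. I'll check this by projection.

```bash
python3 - <<'E'
from h import *
c=dict(np.load("side0.npz"))
f=lambda p:((proj(c,p)-[190,180])*5).round(0)
print("tcp",f([.448,.1314,.0511]),"plate",f(G(-.083,0,.056)),"cover corners",[f(G(*p,.072)) for p in((-.072,.071),(-.072,-.071),(.068,-.071),(.068,.071))])
E
```

```text
tcp [451. 321.] plate [391. 318.] cover corners [array([379., 380.]), array([361., 215.]), array([ 90., 222.]), array([ 72., 390.])]
```

```bash
python3 - <<'E'
from h import *
from bench import ctrl
c=dict(np.load("w1.npz"));print("w1 tcp px",proj(c,[.4474,.109,.2984]))
for n in("side","scene"):
    c=ctrl.camera(n);o=ctrl.get_obs();im=cv2.cvtColor(c["pixels"],cv2.COLOR_RGB2BGR);u=proj(c,o["eef_pos"]);print(n,u,o["eef_pos"])
    cv2.circle(im,tuple(np.round(u).astype(int)),1,(0,0,255),-1)
    x,y=u.astype(int);cv2.imwrite(f"pics/{n}3.png",cv2.resize(im[y-50:y+40,x-45:x+45],(400,400),interpolation=cv2.INTER_CUBIC))
cv2.imwrite("pics/m3.png",np.hstack([cv2.imread("pics/side3.png"),cv2.imread("pics/scene3.png")]))
E
```

```text
w1 tcp px [283.63266495 241.19266367]
side [279.03683237 243.27629116] [0.45095298 0.13165018 0.05392567]
scene [310.95490868 213.29938116] [0.45295919 0.13188021 0.05573728]
```

View pics/m3.png

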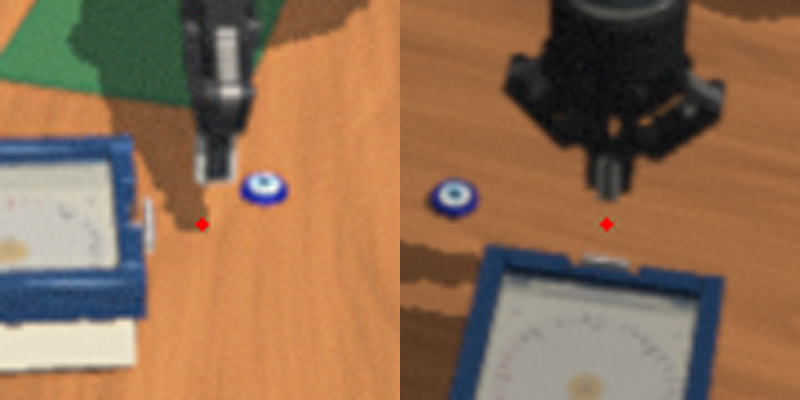

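```bash
python3 - <<'E'
from h import *
s=dict(np.load("side0.npz"));c=dict(np.load("scene0.npz"))
def tri(a,b):
    A=[];
    P=[k["mtx"]@np.c_[k["R"],k["t"]] for k in(s,c)]
    X=cv2.triangulatePoints(P[0],P[1],np.array(a,float).reshape(2,1),np.array(b,float).reshape(2,1)).ravel();return X[:3]/X[3]
X=tri((282,233.1),(311.4,206.5));print("tip",X.round(4),"resid",proj(s,X)-[282,233.1],proj(c,X)-[311.4,206.5])
rel();to(G(-.108,0,.053),YAW)
from bench import ctrl;o=ctrl.get_obs();print(np.round(o["q"],4),np.round(o["dq"],3))
E
```

```text
tip [0.4471 0.1299 0.0804] resid [-1.04007417  1.08989729] [-0.19918187 -0.9513102 ]
t 2.97 g [-108.32   -3.13   55.74] F [ 0.43 -0.15  0.96]
t 2.97 tcp [0.453  0.1319 0.0557] F [ 0.44 -0.09  0.96] turn/0.1 [ 0.   -0.01 -0.06] then shift/40mm [ 0.008 -0.078  0.068]
[ 3.1100e-02  1.3830e-01  1.9758e+00 -2.0000e-04  1.0269e+00  1.4529e+00] [ 0.006 -0.033 -0.03   0.    -0.01   0.001]
```

```bash
python3 - <<'E'
from h import *
c=dict(np.load("w1.npz"))
for d in(0,.01,.02,.025,.03):print(d,proj(c,[.4474,.109,.2984+d]).round(1))
s=ctrl=None
from bench import ctrl
c=ctrl.camera("wrist");o=ctrl.get_obs();print(o["eef_pos"].round(4))
for d in(0,.01,.02,.025,.03):print(d,proj(c,o["eef_pos"]+[0,0,d]).round(1))
np.savez("w2.npz",**c)
h=cv2.cvtColor(c["pixels"],cv2.COLOR_RGB2GRAY);print([(v,int(h[v,272]),int(h[v,283]),int(h[v,292])) for v in range(228,270,2)])
E
```

```text
0 [283.6 241.2]
0.01 [283.7 247.3]
0.02 [283.9 254. ]
0.025 [283.9 257.7]
0.03 [284.  261.6]
[0.4541 0.1321 0.0568]
0 [280.2 238.4]
0.01 [280.2 244.4]
0.02 [280.1 251.1]
0.025 [280.1 254.7]
0.03 [280.1 258.6]
[(228, 163, 161, 158), (230, 161, 160, 161), (232, 159, 161, 160), (234, 163, 160, 161), (236, 167, 165, 162), (238, 165, 167, 165), (240, 160, 164, 164), (242, 162, 160, 163), (244, 167, 162, 161), (246, 168, 168, 167), (248, 118, 78, 118), (250, 97, 31, 97), (252, 98, 31, 96), (254, 97, 34, 97), (256, 97, 32, 97), (258, 97, 30, 96), (260, 97, 33, 97), (262, 97, 29, 96), (264, 97, 31, 97), (266, 97, 32, 97), (268, 97, 32, 97)]
```

Call:
{"op": "carry_out", "data": {"plan": "0 -0.08 0.36 0 0 -0.06; 0 0 0.36 0 0 0; 0 0 0 0 0 0; 0 0 0 0 0 0; 0 0 0 0 0 0; 0 0 0 0 0 0; 0 0 0 0 0 0; 0 0 0 0 0 0"}}

```text
time_s: 3.68
eef_pos: [0.4525, 0.1357, 0.0265]
eef_rot: [0.0, 0.997, 0.078, 0.001]
wrist_force: [-0.5, -0.8, -0.0]
opening: 0.001
grasp_force: 0.0
```

```bash
python3 - <<'E'
from h import *
from bench import ctrl
print(ctrl.hold_point_z)
to(G(-.100,0,.028),YAW);rel()
ims=[]
for n in("side","scene"):
    c=ctrl.camera(n);o=ctrl.get_obs();im=cv2.cvtColor(c["pixels"],cv2.COLOR_RGB2BGR)
    for p in (G(-.083,0,.056),o["eef_pos"],o["eef_pos"]+[0,0,.025]): cv2.circle(im,tuple(np.round(proj(c,p)).astype(int)),0,(0,0,255),-1)
    x,y=proj(c,G(-.09,0,.05)).astype(int);ims.append(cv2.resize(im[y-25:y+25,x-25:x+25],(400,400),interpolation=cv2.INTER_CUBIC))
cv2.imwrite("pics/m4.png",np.hstack(ims))
E
```

```text
0.0187
t 3.68 tcp [0.4525 0.1357 0.0265] F [-0.52 -0.75 -0.02] turn/0.1 [ 0.   -0.01  0.01] then shift/40mm [ 0.206  0.017 -0.038]
t 3.68 g [-108.24    0.67   26.48] F [-0.63 -0.66 -0.02]
```

View pics/m4.png

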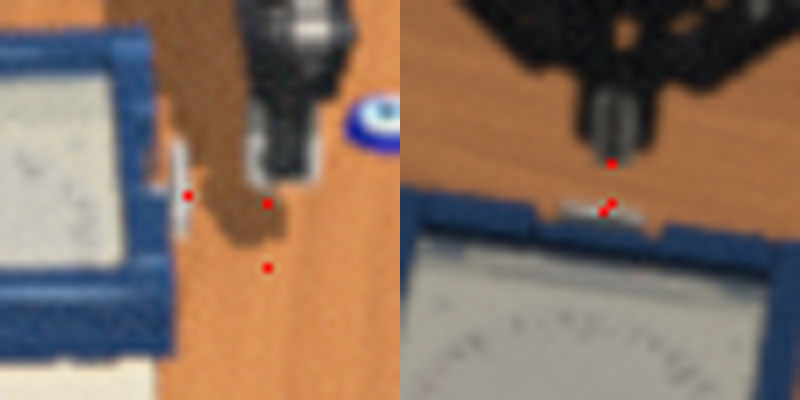

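Call:
{"op": "carry_out", "data": {"plan": "0.07 0 0.02 0 0 0; 0.07 0 0.02 0 0 0; 0.06 0 0 0 0 0; 0 0 0 0 0 0; 0 0 0 0 0 0; 0 0 0 0 0 0; 0 0 0 0 0 0; 0 0 0 0 0 0"}}

```text
time_s: 4.45
eef_pos: [0.4596, 0.1369, 0.024]
eef_rot: [-0.0, 0.997, 0.078, -0.0]
wrist_force: [0.4, -0.0, -0.1]
opening: -0.002
grasp_force: 0.0
```

```bash
python3 -c "
from h import *
rel();rel()"
```

```text
t 4.45 g [-100.98    0.77   24.04] F [ 0.37 -0.08 -0.14]
t 4.45 g [-100.98    0.77   24.04] F [ 0.37 -0.08 -0.14]
```

Call:
{"op": "carry_out", "data": {"plan": "0.03 0 0 0 0 0; 0.02 0 0 0 0 0; 0 0 0 0 0 0; 0 0 0 0 0 0; 0 0 0 0 0 0; 0 0 0 0 0 0; 0 0 0 0 0 0; 0 0 0 0 0 0"}}

```text
time_s: 5.12
eef_pos: [0.4617, 0.1372, 0.0241]
eef_rot: [-0.0, 0.997, 0.078, -0.0]
wrist_force: [0.3, -0.6, -1.2]
opening: 0.003
grasp_force: 0.0
```

```bash
python3 -c "
from h import *
rel()"
```

```text
t 5.12 g [-98.89   0.79  24.08] F [ 0.23 -0.69 -1.22]
```

Call:
{"op": "carry_out", "data": {"plan": "0.03 0 0 0 0 0; 0.02 0 0 0 0 0; 0 0 0 0 0 0; 0 0 0 0 0 0; 0 0 0 0 0 0; 0 0 0 0 0 0; 0 0 0 0 0 0; 0 0 0 0 0 0"}}

```text
time_s: 5.78
eef_pos: [0.4636, 0.1375, 0.0241]
eef_rot: [-0.0, 0.997, 0.078, -0.0]
wrist_force: [-0.1, -0.3, -0.6]
opening: -0.001
grasp_force: 0.0
```

Call:
{"op": "carry_out", "data": {"plan": "0.03 0 0 0 0 0; 0.02 0 0 0 0 0; 0 0 0 0 0 0; 0 0 0 0 0 0; 0 0 0 0 0 0; 0 0 0 0 0 0; 0 0 0 0 0 0; 0 0 0 0 0 0"}}

```text
time_s: 6.45
eef_pos: [0.4657, 0.1378, 0.0241]
eef_rot: [0.0, 0.997, 0.078, -0.0]
wrist_force: [0.2, -0.7, -0.7]
opening: -0.005
grasp_force: 0.0
```

Call:
{"op": "carry_out", "data": {"plan": "0.02 0 0 0 0 0; 0.02 0 0 0 0 0; 0 0 0 0 0 0; 0 0 0 0 0 0; 0 0 0 0 0 0; 0 0 0 0 0 0; 0 0 0 0 0 0; 0 0 0 0 0 0"}}

```text
time_s: 7.12
eef_pos: [0.4672, 0.1381, 0.0241]
eef_rot: [0.0, 0.997, 0.078, -0.0]
wrist_force: [-1.0, 0.4, -0.2]
opening: 0.001
grasp_force: 0.0
```

Call:
{"op": "carry_out", "data": {"plan": "0.02 0 0 0 0 0; 0.02 0 0 0 0 0; 0 0 0 0 0 0; 0 0 0 0 0 0; 0 0 0 0 0 0; 0 0 0 0 0 0; 0 0 0 0 0 0; 0 0 0 0 0 0"}}

```text
time_s: 7.78
eef_pos: [0.4688, 0.1383, 0.0241]
eef_rot: [-0.0, 0.997, 0.078, 0.0]
wrist_force: [-0.2, -0.1, 0.1]
opening: -0.004
grasp_force: 0.0
```

Call:
{"op": "carry_out", "data": {"plan": "0.02 0 0 0 0 0; 0.02 0 0 0 0 0; 0 0 0 0 0 0; 0 0 0 0 0 0; 0 0 0 0 0 0; 0 0 0 0 0 0; 0 0 0 0 0 0; 0 0 0 0 0 0"}}

```text
time_s: 8.45
eef_pos: [0.4704, 0.1385, 0.0241]
eef_rot: [-0.0, 0.997, 0.078, -0.0]
wrist_force: [0.2, 0.3, 0.5]
opening: -0.002
grasp_force: 0.0
```

Call:
{"op": "carry_out", "data": {"plan": "0.02 0 0 0 0 0; 0.02 0 0 0 0 0; 0 0 0 0 0 0; 0 0 0 0 0 0; 0 0 0 0 0 0; 0 0 0 0 0 0; 0 0 0 0 0 0; 0 0 0 0 0 0"}}

```text
time_s: 9.12
eef_pos: [0.4719, 0.1388, 0.024]
eef_rot: [-0.0, 0.997, 0.078, -0.0]
wrist_force: [-0.9, 0.0, 0.4]
opening: 0.0
grasp_force: 0.4
```

```bash
python3 - <<'E'
from h import *
from bench import ctrl
rel();ims=[]
for n in("side","scene"):
    c=ctrl.camera(n);im=cv2.cvtColor(c["pixels"],cv2.COLOR_RGB2BGR)
    x,y=proj(c,G(-.085,0,.06)).astype(int);ims.append(cv2.resize(im[y-20:y+20,x-20:x+20],(400,400),interpolation=cv2.INTER_CUBIC))
cv2.imwrite("pics/m5.png",np.hstack(ims))
E
```

```text
t 9.12 g [-88.54   0.78  24.05] F [-0.92  0.16  0.39]
```

View pics/m5.png

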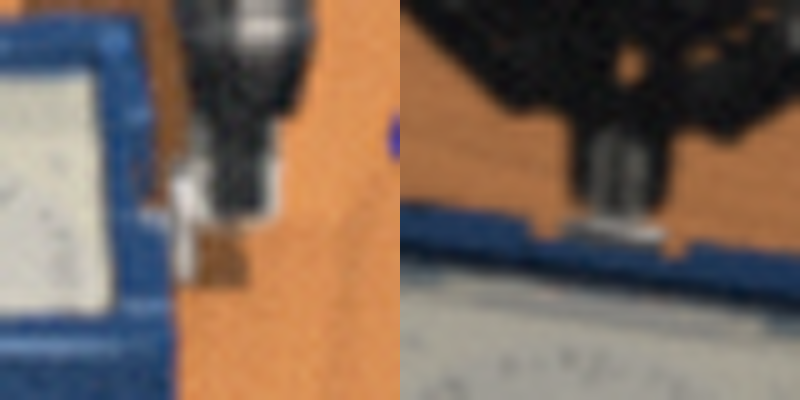

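Both views show the finger right against the plate, at (185,200) on the left and (615,225) on the right, overlapping its upper part. I'll keep advancing finely until I feel contact.

Call:
{"op": "carry_out", "data": {"plan": "0.02 0 0 0 0 0; 0.01 0 0 0 0 0; 0 0 0 0 0 0; 0 0 0 0 0 0; 0 0 0 0 0 0; 0 0 0 0 0 0; 0 0 0 0 0 0; 0 0 0 0 0 0"}}

```text
time_s: 9.88
eef_pos: [0.4729, 0.139, 0.024]
eef_rot: [-0.0, 0.997, 0.078, -0.0]
wrist_force: [-3.9, -0.5, 2.1]
opening: -0.0
grasp_force: 2.1
```

Call:
{"op": "carry_out", "data": {"plan": "0.02 0 0 0 0 0; 0.01 0 0 0 0 0; 0 0 0 0 0 0; 0 0 0 0 0 0; 0 0 0 0 0 0; 0 0 0 0 0 0; 0 0 0 0 0 0; 0 0 0 0 0 0"}}

```text
time_s: 10.55
eef_pos: [0.4738, 0.1391, 0.024]
eef_rot: [0.0, 0.997, 0.078, -0.001]
wrist_force: [-5.1, -1.3, 2.7]
opening: 0.0
grasp_force: 2.9
```

Call:
{"op": "carry_out", "data": {"plan": "0.02 0 0 0 0 0; 0.02 0 0 0 0 0; 0 0 0 0 0 0; 0 0 0 0 0 0; 0 0 0 0 0 0; 0 0 0 0 0 0; 0 0 0 0 0 0; 0 0 0 0 0 0"}}

```text
time_s: 11.22
eef_pos: [0.4749, 0.1393, 0.0239]
eef_rot: [0.0, 0.997, 0.078, -0.001]
wrist_force: [-7.1, -2.1, 5.6]
opening: 0.0
grasp_force: 3.8
```

Call:
{"op": "carry_out", "data": {"plan": "0.02 0 0 0 0 0; 0 0 0 0 0 0; 0 0 0 0 0 0; 0 0 0 0 0 0; 0 0 0 0 0 0; 0 0 0 0 0 0; 0 0 0 0 0 0; 0 0 0 0 0 0"}}

```text
time_s: 11.88
eef_pos: [0.4755, 0.1394, 0.0239]
eef_rot: [0.0, 0.997, 0.078, -0.001]
wrist_force: [-8.2, -1.7, 5.7]
opening: 0.001
grasp_force: 4.3
```

Call:
{"op": "carry_out", "data": {"plan": "0.02 0 0 0 0 0; 0.01 0 0 0 0 0; 0 0 0 0 0 0; 0 0 0 0 0 0; 0 0 0 0 0 0; 0 0 0 0 0 0; 0 0 0 0 0 0; 0 0 0 0 0 0"}}

```text
time_s: 12.55
eef_pos: [0.4762, 0.1395, 0.0238]
eef_rot: [0.0, 0.997, 0.078, -0.002]
wrist_force: [-10.1, -1.2, 7.0]
opening: 0.001
grasp_force: 5.0
```

```bash
python3 -c "
from h import *
rel()"
```

```text
t 12.55 g [-84.16   0.83  23.85] F [-10.2    0.39   7.05]
```

Call:
{"op": "carry_out", "data": {"plan": "0.02 0 0 0 0 0; 0 0 0 0 0 0; 0 0 0 0 0 0; 0 0 0 0 0 0; 0 0 0 0 0 0; 0 0 0 0 0 0; 0 0 0 0 0 0; 0 0 0 0 0 0"}}

```text
time_s: 13.22
eef_pos: [0.4768, 0.1396, 0.0238]
eef_rot: [0.0, 0.997, 0.078, -0.002]
wrist_force: [-10.7, -2.1, 7.6]
opening: 0.0
grasp_force: 5.4
```

```bash
python3 -c "
from h import *
rel()"
```

```text
t 13.22 g [-83.59   0.85  23.84] F [-10.91  -0.42   7.6 ]
```

Call:
{"op": "carry_out", "data": {"plan": "0 0 -0.02 0 0 0; 0 0 -0.02 0 0 0; 0 0 -0.02 0 0 0; 0 0 -0.02 0 0 0; 0 0 0 0 0 0; 0 0 0 0 0 0; 0 0 0 0 0 0; 0 0 0 0 0 0"}}

```text
time_s: 13.88
eef_pos: [0.4758, 0.1396, 0.0259]
eef_rot: [0.0, 0.997, 0.078, -0.003]
wrist_force: [-8.1, -1.8, -0.9]
opening: 0.001
grasp_force: 4.5
```

```bash
python3 -c "
from h import *
rel()"
```

```text
t 13.88 g [-84.61   0.96  25.86] F [-8.31 -0.53 -0.9 ]
```

Call:
{"op": "carry_out", "data": {"plan": "0.02 0 0 0 0 0; 0.02 0 0 0 0 0; 0 0 0 0 0 0; 0 0 0 0 0 0; 0 0 0 0 0 0; 0 0 0 0 0 0; 0 0 0 0 0 0; 0 0 0 0 0 0"}}

```text
time_s: 14.55
eef_pos: [0.4766, 0.1397, 0.0256]
eef_rot: [0.0, 0.997, 0.078, -0.004]
wrist_force: [-10.4, -3.1, -0.0]
opening: -0.0
grasp_force: 5.2
```

```bash
python3 -c "
from h import *
rel()"
```

```text
t 14.55 g [-83.76   0.98  25.55] F [-10.72  -1.47  -0.  ]
```

Call:
{"op": "carry_out", "data": {"plan": "0.005 0 -0.03 0 0 0; 0.005 0 -0.03 0 0 0; 0.005 0 -0.03 0 0 0; 0.005 0 -0.03 0 0 0; 0 0 0 0 0 0; 0 0 0 0 0 0; 0 0 0 0 0 0; 0 0 0 0 0 0"}}

```text
time_s: 15.22
eef_pos: [0.4773, 0.1399, 0.0303]
eef_rot: [0.0, 0.997, 0.078, -0.004]
wrist_force: [-10.0, -3.1, 0.1]
opening: -0.0
grasp_force: 5.4
```

```bash
python3 -c "
from h import *
rel()"
```

```text
t 15.22 g [-83.03   1.01  30.35] F [-10.4   -1.54   0.15]
```

Call:
{"op": "carry_out", "data": {"plan": "0.004 0 -0.03 0 0 0; 0.004 0 -0.03 0 0 0; 0.004 0 -0.03 0 0 0; 0.004 0 -0.03 0 0 0; 0.004 0 -0.03 0 0 0; 0 0 0 0 0 0; 0 0 0 0 0 0; 0 0 0 0 0 0"}}

```text
time_s: 15.88
eef_pos: [0.4782, 0.14, 0.0364]
eef_rot: [0.0, 0.997, 0.078, -0.004]
wrist_force: [-10.3, -2.1, 1.5]
opening: -0.001
grasp_force: 5.4
```

```bash
python3 -c "
from h import *
rel()"
```

```text
t 15.88 g [-82.13   1.02  36.43] F [-10.47  -0.52   1.47]
```

Call:
{"op": "carry_out", "data": {"plan": "0.004 0 -0.03 0 0 0; 0.004 0 -0.03 0 0 0; 0.004 0 -0.03 0 0 0; 0.004 0 -0.03 0 0 0; 0.004 0 -0.03 0 0 0; 0 0 0 0 0 0; 0 0 0 0 0 0; 0 0 0 0 0 0"}}

```text
time_s: 16.55
eef_pos: [0.4791, 0.1402, 0.0425]
eef_rot: [0.0, 0.997, 0.078, -0.004]
wrist_force: [-11.0, -3.1, 1.0]
opening: -0.004
grasp_force: 5.3
```

```bash
python3 - <<'E'
from h import *
from bench import ctrl
rel();ims=[]
for n in("side","scene"):
    c=ctrl.camera(n);im=cv2.cvtColor(c["pixels"],cv2.COLOR_RGB2BGR)
    x,y=proj(c,G(-.03,0,.06)).astype(int);ims.append(cv2.resize(im[y-40:y+40,x-40:x+40],(400,400),interpolation=cv2.INTER_CUBIC))
cv2.imwrite("pics/m6.png",np.hstack(ims))
E
```

```text
t 16.55 g [-81.23   1.06  42.46] F [-11.31  -1.34   1.01]
```

View pics/m6.png

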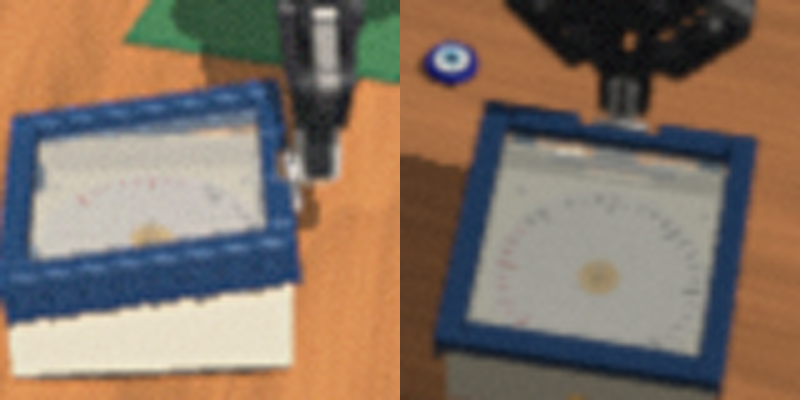

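The edge stands clearly raised: a dark gap shows at (250,125) on the left, and the tab bar is up at (590,115) on the right. Next I back off so the tab rests on the rim.

Call:
{"op": "carry_out", "data": {"plan": "-0.05 0 0 0 0 0; -0.05 0 0 0 0 0; -0.1 0 0 0 0 0; -0.2 0 0 0 0 0; -0.3 0 0 0 0 0; -0.3 0 0.1 0 0 0; -0.2 0 0.2 0 0 0; 0 0 0.2 0 0 0", "claw": 0.3}}

```text
time_s: 17.32
eef_pos: [0.4345, 0.133, 0.0238]
eef_rot: [-0.0, 0.997, 0.078, 0.001]
wrist_force: [0.1, 0.2, -0.8]
opening: 0.351
grasp_force: 0.0
```

```bash
python3 - <<'E'
from h import *
from bench import ctrl
rel();print(ctrl.get_obs()["opening"])
c=ctrl.camera("side");h=cv2.cvtColor(c["pixels"],cv2.COLOR_RGB2HSV)
b=blob(c,(105,90,20),(130,255,255),(200,205,272,285));q=cv2.approxPolyDP(cv2.convexHull(b),3,True)[:,0];print(q.tolist())
print("edge predicted 0/8/12/16mm",[proj(c,G(-.062,.071,.072+d)).round(1) for d in (0,.008,.012,.016)])
np.savez("side7.npz",**c)
E
```

```text
t 17.32 g [-126.38    0.84   23.84] F [ 0.11  0.16 -0.76]
0.35072626837747317
[[261, 221], [265, 260], [208, 265], [209, 226]]
edge predicted 0/8/12/16mm [array([261.5, 256.2]), array([261.5, 253.4]), array([261.5, 252. ]), array([261.5, 250.5])]
```

Call:
{"op": "carry_out", "data": {"plan": "0 0 0.1 0 0 0; 0 0 0.1 0 0 0; 0 0 0.1 0 0 0; 0 0 0.1 0 0 0; 0 0 0.05 0 0 0; 0 0 0 0 0 0; 0 0 0 0 0 0; 0 0 0 0 0 0"}}

```text
time_s: 18.03
eef_pos: [0.4355, 0.1331, 0.0062]
eef_rot: [-0.0, 0.997, 0.078, 0.0]
wrist_force: [-0.7, 0.4, 0.4]
opening: 0.353
grasp_force: 0.0
```

Call:
{"op": "carry_out", "data": {"plan": "0 0 0.03 0 0 0; 0 0 0.03 0 0 0; 0 0 0.03 0 0 0; 0 0 0.03 0 0 0; 0 0 0.02 0 0 0; 0 0 0.02 0 0 0; 0 0 0 0 0 0; 0 0 0 0 0 0"}}

```text
time_s: 18.7
eef_pos: [0.4352, 0.133, -0.0004]
eef_rot: [-0.0, 0.997, 0.078, -0.0]
wrist_force: [-0.1, -0.4, -0.3]
opening: 0.35
grasp_force: 0.0
```

Call:
{"op": "carry_out", "data": {"plan": "0 0 0.03 0 0 0; 0 0 0.03 0 0 0; 0 0 0.03 0 0 0; 0 0 0.03 0 0 0; 0 0 0 0 0 0; 0 0 0 0 0 0; 0 0 0 0 0 0; 0 0 0 0 0 0"}}

```text
time_s: 19.37
eef_pos: [0.4353, 0.133, -0.005]
eef_rot: [0.0, 0.997, 0.078, 0.0]
wrist_force: [-0.4, 0.4, 1.1]
opening: 0.348
grasp_force: 0.0
```

```bash
python3 - <<'E'
from h import *
from bench import ctrl
rel();ims=[]
c=ctrl.camera("side");im=cv2.cvtColor(c["pixels"],cv2.COLOR_RGB2BGR);o=ctrl.get_obs()
for y in (-.025,0,.025):
  for z in (0,.02): cv2.circle(im,tuple(np.round(proj(c,[o["eef_pos"][0],o["eef_pos"][1]+y,z])).astype(int)),0,(0,0,255),-1)
x,y=proj(c,[.46,.13,.03]).astype(int)
cv2.imwrite("pics/m7.png",cv2.resize(im[y-50:y+40,x-70:x+50],(800,600),interpolation=cv2.INTER_CUBIC))
E
```

```text
t 19.37 g [-125.56    0.72   -5.05] F [-0.33  0.44  1.07]
```

View pics/m7.png

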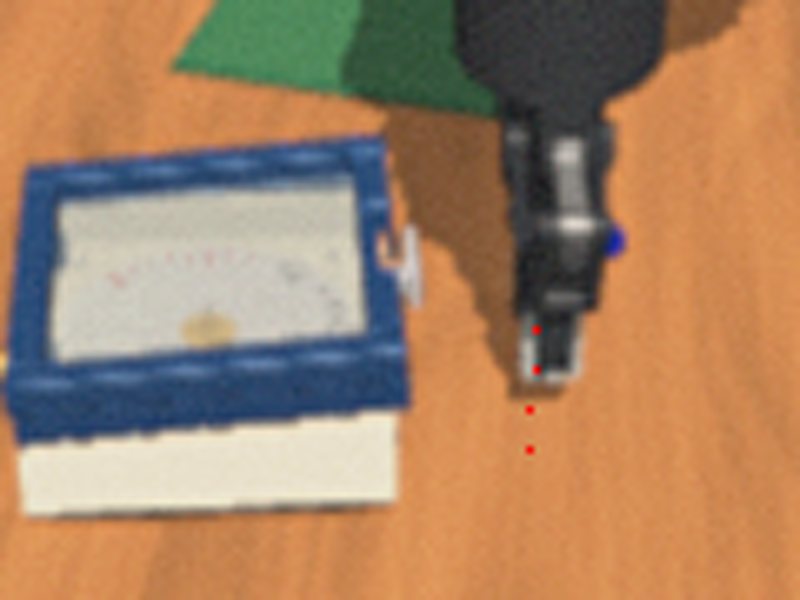

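The fingers, set 30 mm apart, show their tips at about (550,375), and by the shadow they are still above the table although the reported TCP z is -5 mm. So the real tips are shorter than the TCP suggests. I'll feel down to the table to get the offset.

Call:
{"op": "carry_out", "data": {"plan": "0 0 0.05 0 0 0; 0 0 0.05 0 0 0; 0 0 0.05 0 0 0; 0 0 0.05 0 0 0; 0 0 0.05 0 0 0; 0 0 0 0 0 0; 0 0 0 0 0 0; 0 0 0 0 0 0"}}

```text
time_s: 20.08
eef_pos: [0.4353, 0.133, -0.0151]
eef_rot: [-0.0, 0.997, 0.078, -0.0]
wrist_force: [-0.8, 0.2, -0.8]
opening: 0.347
grasp_force: 0.0
```

Call:
{"op": "carry_out", "data": {"plan": "0 0 0.03 0 0 0; 0 0 0.03 0 0 0; 0 0 0.03 0 0 0; 0 0 0 0 0 0; 0 0 0 0 0 0; 0 0 0 0 0 0; 0 0 0 0 0 0; 0 0 0 0 0 0"}}

```text
time_s: 20.75
eef_pos: [0.4353, 0.133, -0.0187]
eef_rot: [-0.0, 0.997, 0.078, 0.0]
wrist_force: [0.9, 0.0, -0.3]
opening: 0.351
grasp_force: 0.0
```

Call:
{"op": "carry_out", "data": {"plan": "0 0 0.03 0 0 0; 0 0 0.03 0 0 0; 0 0 0.03 0 0 0; 0 0 0.03 0 0 0; 0 0 0 0 0 0; 0 0 0 0 0 0; 0 0 0 0 0 0; 0 0 0 0 0 0"}}

```text
time_s: 21.42
eef_pos: [0.4353, 0.133, -0.0235]
eef_rot: [-0.0, 0.997, 0.078, 0.0]
wrist_force: [-0.3, 0.6, 0.1]
opening: 0.348
grasp_force: 0.0
```

Call:
{"op": "carry_out", "data": {"plan": "0 0 0.03 0 0 0; 0 0 0.03 0 0 0; 0 0 0.03 0 0 0; 0 0 0 0 0 0; 0 0 0 0 0 0; 0 0 0 0 0 0; 0 0 0 0 0 0; 0 0 0 0 0 0"}}

```text
time_s: 22.08
eef_pos: [0.4353, 0.133, -0.0271]
eef_rot: [0.0, 0.997, 0.078, 0.0]
wrist_force: [-0.4, 0.1, 0.9]
opening: 0.35
grasp_force: 0.0
```

Call:
{"op": "carry_out", "data": {"plan": "0 0 0.03 0 0 0; 0 0 0.03 0 0 0; 0 0 0.03 0 0 0; 0 0 0 0 0 0; 0 0 0 0 0 0; 0 0 0 0 0 0; 0 0 0 0 0 0; 0 0 0 0 0 0"}}

```text
time_s: 22.75
eef_pos: [0.4353, 0.133, -0.0307]
eef_rot: [0.0, 0.997, 0.078, 0.0]
wrist_force: [0.1, 0.5, 0.3]
opening: 0.35
grasp_force: 0.0
```

Call:
{"op": "carry_out", "data": {"plan": "0 0 0.03 0 0 0; 0 0 0.03 0 0 0; 0 0 0.03 0 0 0; 0 0 0 0 0 0; 0 0 0 0 0 0; 0 0 0 0 0 0; 0 0 0 0 0 0; 0 0 0 0 0 0"}}

```text
time_s: 23.42
eef_pos: [0.4353, 0.133, -0.034]
eef_rot: [0.0, 0.997, 0.078, -0.0]
wrist_force: [-1.5, -0.3, 6.3]
opening: 0.351
grasp_force: 2.9
```

Call:
{"op": "carry_out", "data": {"plan": "0 0 -0.3 0 0 0; 0 0 -0.7 0 0 0; 0 0 -0.8 0 0 0; 0 0 -0.8 0 0 0; 0 0 -0.8 0 0 0; 0.5 0.3 0 0 0 0; 0.6 0.33 0 0 0 0; 0.6 0.33 0 0 0 0"}}

```text
time_s: 24.08
eef_pos: [0.5097, 0.1055, 0.1029]
eef_rot: [0.0, 0.997, 0.078, 0.001]
wrist_force: [-0.6, 0.1, 0.4]
opening: 0.351
grasp_force: 0.0
```

Call:
{"op": "carry_out", "data": {"plan": "0.6 0.33 0 0 0 0; 0.6 0.33 0 0 0 0; 0 0 0 0 -0.8 0; 0 0 0 0 0 0; 0 0 0 0 0 0; 0 0 0 0 0 0; 0 0 0 0 0 0; 0 0 0 0 0 0"}}

```text
time_s: 24.75
eef_pos: [0.559, 0.0874, 0.1019]
eef_rot: [0.003, 0.996, 0.078, -0.04]
wrist_force: [0.1, 0.2, -0.0]
opening: 0.347
grasp_force: 0.0
```

```bash
python3 - <<'E'
from h import *
from bench import ctrl
rel();to(G(-.0076,-.064,.045),YAW,-.08)
c=ctrl.camera("side");b=blob(c,(105,90,20),(130,255,255),(200,205,272,285));print(cv2.approxPolyDP(cv2.convexHull(b),3,True)[:,0].tolist())
c=ctrl.camera("wrist");np.savez("w3.npz",**c);h=cv2.cvtColor(c["pixels"],cv2.COLOR_RGB2HSV)
m=cv2.inRange(h,(100,80,20),(130,255,255));
print("bar_right top corner px:",[proj(c,G(-.002,y,.077)).round(1) for y in(-.057,-.071)],"left",[proj(c,G(-.002,y,.077)).round(1) for y in(.057,.071)])
for v in range(60,240,30):
  e=np.flatnonzero(np.diff((m[v]>0).astype(int)));print(v,e.tolist())
E
```

```text
t 24.75 g [-10.41 -63.46 101.86] F [ 0.13  0.21 -0.04]
t 24.75 tcp [0.559  0.0874 0.1019] F [ 0.09  0.23 -0.04] turn/0.1 [ 0.   -0.01  0.01] then shift/40mm [0.184 0.014 1.411]
[[261, 221], [265, 260], [208, 265], [209, 226]]
bar_right top corner px: [array([270.6, 212.9]), array([291.4, 212.9])] left [array([102. , 212.7]), array([ 81.3, 212.7])]
60 []
90 []
120 [65, 290]
150 [70, 99, 270, 290]
180 [75, 103, 270, 290]
210 [81, 108, 270, 290]
```

Call:
{"op": "carry_out", "data": {"plan": "0.18 0 0.3 0 0 0; 0 0 0.4 0 0 0; 0 0 0.4 0 0 0; 0 0 0.3 0 0 0; 0 0 0 0 0 0; 0 0 0 0 0 0; 0 0 0 0 0 0; 0 0 0 0 0 0"}}

```text
time_s: 25.52
eef_pos: [0.5636, 0.0874, 0.0465]
eef_rot: [0.003, 0.996, 0.078, -0.039]
wrist_force: [-0.0, 0.2, -0.1]
opening: 0.354
grasp_force: 0.0
```

Call:
{"op": "carry_out", "data": {"plan": "0 0 0.04 0 0 0; 0 0 0.04 0 0 0; 0 0 0.04 0 0 0; 0 0 0 0 0 0; 0 0 0 0 0 0; 0 0 0 0 0 0; 0 0 0 0 0 0; 0 0 0 0 0 0"}}

```text
time_s: 26.18
eef_pos: [0.5622, 0.0873, 0.0405]
eef_rot: [0.003, 0.996, 0.078, -0.04]
wrist_force: [0.4, -0.3, -0.0]
opening: 0.348
grasp_force: 0.0
```

```bash
python3 -c "
from h import *
rel()"
```

```text
t 26.18 g [ -7.23 -64.    40.55] F [ 0.33 -0.34 -0.  ]
```

Call:
{"op": "carry_out", "data": {"plan": "0 0 0.03 0 0 0; 0 0 0.03 0 0 0; 0 0 0 0 0 0; 0 0 0 0 0 0; 0 0 0 0 0 0; 0 0 0 0 0 0; 0 0 0 0 0 0; 0 0 0 0 0 0"}}

```text
time_s: 26.85
eef_pos: [0.562, 0.0873, 0.0382]
eef_rot: [0.003, 0.996, 0.078, -0.04]
wrist_force: [-0.9, -0.8, -0.0]
opening: 0.352
grasp_force: 0.0
```

Call:
{"op": "carry_out", "data": {"plan": "0 0 0.03 0 0 0; 0 0 0.02 0 0 0; 0 0 0 0 0 0; 0 0 0 0 0 0; 0 0 0 0 0 0; 0 0 0 0 0 0; 0 0 0 0 0 0; 0 0 0 0 0 0"}}

```text
time_s: 27.52
eef_pos: [0.5619, 0.0873, 0.0362]
eef_rot: [0.003, 0.996, 0.078, -0.04]
wrist_force: [-0.4, 0.3, -1.2]
opening: 0.347
grasp_force: 0.0
```

Call:
{"op": "carry_out", "data": {"plan": "0 0 0 0 0 0; 0 0 0 0 0 0; 0 0 0 0 0 0; 0 0 0 0 0 0; 0 0 0 0 0 0; 0 0 0 0 0 0; 0 0 0 0 0 0; 0 0 0 0 0 0", "claw": 1}}

```text
time_s: 28.18
eef_pos: [0.5619, 0.0874, 0.0363]
eef_rot: [0.003, 0.996, 0.078, -0.04]
wrist_force: [-1.2, 0.6, 2.9]
opening: 0.14
grasp_force: 59.8
```

```bash
python3 - <<'E'
from h import *
from bench import ctrl
rel();print(ctrl.get_obs()["torque"].round(2))
c=ctrl.camera("side");b=blob(c,(105,90,20),(130,255,255),(200,205,272,285));print(cv2.approxPolyDP(cv2.convexHull(b),3,True)[:,0].tolist())
E
```

```text
t 28.18 g [ -7.6  -63.94  36.27] F [-1.1   0.79  2.95]
[ 0.15  0.21 -0.  ]
[[261, 221], [265, 259], [208, 265], [209, 226]]
```

Call:
{"op": "carry_out", "data": {"plan": "-0.02 0 0 0 0 0; -0.02 0 0 0 0 0; -0.02 0 0 0 0 0; 0 0 0 0 0 0; 0 0 0 0 0 0; 0 0 0 0 0 0; 0 0 0 0 0 0; 0 0 0 0 0 0"}}

```text
time_s: 28.9
eef_pos: [0.5597, 0.0868, 0.0364]
eef_rot: [0.003, 0.996, 0.078, -0.04]
wrist_force: [2.3, -0.4, 2.1]
opening: 0.14
grasp_force: 59.7
```

Call:
{"op": "carry_out", "data": {"plan": "-0.02 0 0 0 0 0; -0.02 0 0 0 0 0; -0.02 0 0 0 0 0; 0 0 0 0 0 0; 0 0 0 0 0 0; 0 0 0 0 0 0; 0 0 0 0 0 0; 0 0 0 0 0 0"}}

```text
time_s: 29.57
eef_pos: [0.5568, 0.0866, 0.0364]
eef_rot: [0.003, 0.996, 0.078, -0.04]
wrist_force: [-0.3, -0.3, 2.5]
opening: 0.138
grasp_force: 59.7
```

```bash
python3 -c "
from h import *
rel()"
```

```text
t 29.57 g [-12.73 -63.92  36.43] F [-0.35 -0.25  2.51]
```

Call:
{"op": "carry_out", "data": {"plan": "-0.03 0 0 0 0 0; -0.03 0 0 0 0 0; -0.03 0 0 0 0 0; -0.03 0 0 0 0 0; -0.02 0 0 0 0 0; 0 0 0 0 0 0; 0 0 0 0 0 0; 0 0 0 0 0 0"}}

```text
time_s: 30.23
eef_pos: [0.5513, 0.0857, 0.0368]
eef_rot: [0.003, 0.996, 0.078, -0.04]
wrist_force: [-0.5, -1.2, -0.6]
opening: 0.137
grasp_force: 59.3
```

```bash
python3 - <<'E'
from h import *
from bench import ctrl
rel()
c=ctrl.camera("side");b=blob(c,(105,90,20),(130,255,255),(200,205,290,285));print(cv2.approxPolyDP(cv2.convexHull(b),3,True)[:,0].tolist())
E
```

```text
t 30.23 g [-18.3  -63.96  36.76] F [-0.69 -1.1  -0.59]
[[265, 221], [269, 259], [213, 265], [214, 225]]
```

Call:
{"op": "carry_out", "data": {"plan": "0 0 -0.03 0 0 0; 0 0 -0.03 0 0 0; 0 0 -0.03 0 0 0; 0 0 -0.03 0 0 0; 0 0 0 0 0 0; 0 0 0 0 0 0; 0 0 0 0 0 0; 0 0 0 0 0 0"}}

```text
time_s: 30.95
eef_pos: [0.5519, 0.0858, 0.0417]
eef_rot: [0.003, 0.996, 0.078, -0.04]
wrist_force: [-0.6, 0.6, -1.7]
opening: 0.138
grasp_force: 59.3
```

Call:
{"op": "carry_out", "data": {"plan": "-0.01 0 -0.05 0 0 0; -0.01 0 -0.05 0 0 0; -0.01 0 -0.1 0 0 0; -0.02 0 -0.2 0 0 0; -0.02 0 -0.3 0 0 0; -0.02 0 -0.4 0 0 0; -0.03 0 -0.4 0 0 0; 0 0 0 0 0 0"}}

```text
time_s: 31.62
eef_pos: [0.555, 0.0857, 0.1066]
eef_rot: [0.004, 0.996, 0.078, -0.036]
wrist_force: [1.7, -0.4, -0.0]
opening: 0.139
grasp_force: 59.3
```

```bash
python3 - <<'E'
from h import *
from bench import ctrl
rel();o=ctrl.get_obs();print(o["torque"].round(2),o["grasp_force"])
for n,roi in(("side",(180,150,300,285)),("scene",(240,180,345,290))):
    c=ctrl.camera(n);np.savez(n+"8.npz",**c)
    b=blob(c,(105,90,20),(130,255,255),roi);print(n,cv2.approxPolyDP(cv2.convexHull(b),3,True)[:,0].tolist())
    # predicted corners if rigid, cover centre pose level
E
```

```text
t 31.62 g [-14.6  -64.51 106.62] F [ 1.56 -0.69 -0.02]
[-0.12 -0.16 -0.03] 59.28670942783356
side [[264, 197], [268, 235], [209, 240], [211, 201]]
scene [[339, 205], [331, 252], [274, 245], [279, 203]]
```

```bash
python3 - <<'E'
from h import *
c=dict(np.load("scene0.npz"))
print("screwdriver",ray(c,(110,205),.01).round(3),ray(c,(145,178),.01).round(3),"puller",ray(c,(152,272),.005).round(3))
to([.50,-.2345,.09],-.175)
E
```

```text
screwdriver [ 0.575 -0.43   0.01 ] [ 0.448 -0.389  0.01 ] puller [ 0.732 -0.205  0.005]
t 31.72 tcp [0.5529 0.0858 0.1032] F [-0.1  -0.1  -1.11] turn/0.1 [0.13 0.77 3.31] then shift/40mm [0.092 8.114 0.33 ]
```

Call:
{"op": "carry_out", "data": {"plan": "0 0 -0.1 0 0.2 0; 0 0 0 0 0.3 0; 0 0 0 0 0.3 0; 0 0 0 0 0 0.5; 0 0 0 0 0 0.7; 0 0 0 0 0 0.8; 0 0 0 0 0 0.8; 0 0 0 0 0 0.5"}}

```text
time_s: 32.38
eef_pos: [0.5513, 0.0859, 0.1049]
eef_rot: [-0.0, 0.996, -0.089, -0.001]
wrist_force: [-0.3, -0.1, -1.4]
opening: 0.138
grasp_force: 59.3
```

```bash
python3 - <<'E'
from h import *
to([.50,-.2345,.09],-.175)
E
```

```text
t 32.38 tcp [0.5513 0.0859 0.1049] F [-0.29 -0.13 -1.42] turn/0.1 [-0.    0.01 -0.03] then shift/40mm [0.133 8.11  0.373]
```

Call:
{"op": "carry_out", "data": {"plan": "0.02 0.3 0 0 0 0; 0.02 0.5 0 0 0 0; 0.02 0.6 0 0 0 0; 0.02 0.6 0 0 0 0; 0.02 0.6 0 0 0 0; 0.02 0.6 0 0 0 0; 0.01 0.6 0 0 0 0; 0 0.6 0 0 0 0"}}

```text
time_s: 33.05
eef_pos: [0.5257, -0.0901, 0.1053]
eef_rot: [0.0, 0.996, -0.086, -0.0]
wrist_force: [-0.2, 0.1, -0.3]
opening: 0.136
grasp_force: 59.3
```

Call:
{"op": "carry_out", "data": {"plan": "0 0.6 0 0 0 0; 0 0.6 0 0 0 0; 0 0.6 0 0 0 0; 0 0.6 0.1 0 0 0; 0 0.5 0.1 0 0 0; 0 0.4 0.1 0 0 0; 0 0.3 0.05 0 0 0; 0 0.1 0 0 0 0"}}

```text
time_s: 33.72
eef_pos: [0.4999, -0.2359, 0.091]
eef_rot: [-0.0, 0.996, -0.087, -0.001]
wrist_force: [-1.0, 0.5, -1.2]
opening: 0.138
grasp_force: 59.3
```

Call:
{"op": "carry_out", "data": {"plan": "0 0 0.1 0 0 0; 0 0 0.2 0 0 0; 0 0 0.2 0 0 0; 0 0 0.2 0 0 0; 0 0 0.1 0 0 0; 0 0 0 0 0 0; 0 0 0 0 0 0; 0 0 0 0 0 0"}}

```text
time_s: 34.38
eef_pos: [0.5016, -0.2341, 0.0601]
eef_rot: [0.0, 0.996, -0.087, 0.0]
wrist_force: [0.6, 0.2, -1.7]
opening: 0.135
grasp_force: 59.3
```

```bash
python3 - <<'E'
from h import *
from bench import ctrl
to([.50,-.2345,-.011],-.175)
for n in("scene","side"):
    c=ctrl.camera(n);np.savez(n+"9.npz",**c)
    b=blob(c,(105,90,20),(130,255,255),(150,165,262,262) if n=="scene" else (225,150,318,240));q=cv2.approxPolyDP(cv2.convexHull(b),3,True)[:,0]
    print(n,q.tolist(),[ray(c,u,.085)[:2].round(3).tolist() for u in q])
E
```

```text
t 34.38 tcp [ 0.5016 -0.2341  0.0601] F [ 0.63  0.15 -1.65] turn/0.1 [ 0.   -0.    0.01] then shift/40mm [-0.037  0.017  1.778]
scene [[192, 169], [231, 189], [204, 223], [159, 200]] [[0.431, -0.227], [0.466, -0.092], [0.596, -0.111], [0.565, -0.259]]
side [[238, 179], [251, 162], [290, 167], [281, 192], [239, 186]] [[0.596, -0.152], [0.572, -0.285], [0.439, -0.261], [0.459, -0.082], [0.586, -0.106]]
```

Call:
{"op": "carry_out", "data": {"plan": "-0.03 0.05 0.2 0 0 0; -0.02 0.05 0.3 0 0 0; 0 0 0.3 0 0 0; 0 0 0.25 0 0 0; 0 0 0.15 0 0 0; 0 0 0.05 0 0 0; 0 0 0 0 0 0; 0 0 0 0 0 0"}}

```text
time_s: 35.15
eef_pos: [0.4988, -0.2378, 0.0099]
eef_rot: [-0.0, 0.996, -0.087, 0.0]
wrist_force: [0.3, 0.2, -0.6]
opening: 0.138
grasp_force: 59.3
```

```bash
python3 - <<'E'
from h import *
from bench import ctrl
to([.50,-.2345,-.011],-.175)
for n in("scene","side"):
    c=ctrl.camera(n);np.savez(n+"9.npz",**c)
    b=blob(c,(105,90,20),(130,255,255),(150,175,262,270) if n=="scene" else (225,160,318,250));q=cv2.approxPolyDP(cv2.convexHull(b),3,True)[:,0]
    print(n,q.tolist(),[ray(c,u,.046)[:2].round(3).tolist() for u in q],rect(c,b,.046))
E
```

```text
t 35.15 tcp [ 0.4988 -0.2378  0.0099] F [ 0.26  0.22 -0.58] turn/0.1 [-0.   -0.    0.01] then shift/40mm [ 0.016 -0.087  0.522]
scene [[195, 181], [232, 200], [205, 234], [162, 211]] [[0.439, -0.221], [0.471, -0.091], [0.602, -0.111], [0.57, -0.256]] ((520.021728515625, -172.32936096191406), (152.22999572753906, 144.257080078125), 80.02276611328125)
side [[239, 194], [252, 175], [290, 181], [280, 206], [240, 200]] [[0.59, -0.128], [0.566, -0.266], [0.437, -0.236], [0.46, -0.068], [0.582, -0.091]] ((512.4159545898438, -165.8455047607422), (180.02154541015625, 143.28359985351562), 80.18763732910156)
```

Call:
{"op": "carry_out", "data": {"plan": "0 0 0.05 0 0 0; 0 0 0.05 0 0 0; 0 0 0.05 0 0 0; 0 0 0.05 0 0 0; 0 0 0.05 0 0 0; 0 0 0.05 0 0 0; 0 0 0 0 0 0; 0 0 0 0 0 0"}}

```text
time_s: 35.92
eef_pos: [0.4985, -0.2377, -0.0023]
eef_rot: [-0.0, 0.996, -0.087, -0.0]
wrist_force: [-1.0, 0.5, -2.3]
opening: 0.139
grasp_force: 59.3
```

Call:
{"op": "carry_out", "data": {"plan": "0 0 0.03 0 0 0; 0 0 0.03 0 0 0; 0 0 0.03 0 0 0; 0 0 0.03 0 0 0; 0 0 0 0 0 0; 0 0 0 0 0 0; 0 0 0 0 0 0; 0 0 0 0 0 0"}}

```text
time_s: 36.58
eef_pos: [0.4987, -0.2378, -0.0068]
eef_rot: [0.0, 0.996, -0.087, 0.0]
wrist_force: [0.0, -0.3, -2.0]
opening: 0.136
grasp_force: 59.3
```

Call:
{"op": "carry_out", "data": {"plan": "0 0 0.03 0 0 0; 0 0 0.03 0 0 0; 0 0 0 0 0 0; 0 0 0 0 0 0; 0 0 0 0 0 0; 0 0 0 0 0 0; 0 0 0 0 0 0; 0 0 0 0 0 0"}}

```text
time_s: 37.25
eef_pos: [0.4986, -0.2378, -0.0092]
eef_rot: [0.0, 0.996, -0.087, 0.0]
wrist_force: [-0.3, -1.3, -1.2]
opening: 0.133
grasp_force: 59.3
```

Call:
{"op": "carry_out", "data": {"plan": "0 0 0.03 0 0 0; 0 0 0.02 0 0 0; 0 0 0 0 0 0; 0 0 0 0 0 0; 0 0 0 0 0 0; 0 0 0 0 0 0; 0 0 0 0 0 0; 0 0 0 0 0 0"}}

```text
time_s: 37.92
eef_pos: [0.4987, -0.2379, -0.0112]
eef_rot: [0.0, 0.996, -0.087, 0.0]
wrist_force: [-0.7, -0.8, 2.2]
opening: 0.14
grasp_force: 59.6
```

Call:
{"op": "carry_out", "data": {"plan": "0 0 0.02 0 0 0; 0 0 0 0 0 0; 0 0 0 0 0 0; 0 0 0 0 0 0; 0 0 0 0 0 0; 0 0 0 0 0 0; 0 0 0 0 0 0; 0 0 0 0 0 0"}}

```text
time_s: 38.58
eef_pos: [0.4987, -0.2379, -0.0112]
eef_rot: [0.0, 0.996, -0.087, 0.0]
wrist_force: [-1.9, 1.8, 8.6]
opening: 0.142
grasp_force: 60.5
```

Call:
{"op": "carry_out", "data": {"plan": "0 0 0 0 0 0; 0 0 0 0 0 0; 0 0 0 0 0 0; 0 0 0 0 0 0; 0 0 0 0 0 0; 0 0 0 0 0 0; 0 0 0 0 0 0; 0 0 0 0 0 0", "claw": 0.3}}

```text
time_s: 39.25
eef_pos: [0.4986, -0.2377, -0.0122]
eef_rot: [-0.0, 0.996, -0.087, -0.0]
wrist_force: [-0.3, -1.2, 0.6]
opening: 0.346
grasp_force: 0.0
```

Call:
{"op": "carry_out", "data": {"plan": "0 0 -0.05 0 0 0; 0 0 -0.1 0 0 0; 0 0 -0.2 0 0 0; 0 0 -0.5 0 0 0; 0 0 -0.8 0 0 0; 0 0 -0.8 0 0 0; 0 0 -0.8 0 0 0; 0 0 0 0 0 0"}}

```text
time_s: 39.92
eef_pos: [0.5027, -0.2407, 0.1261]
eef_rot: [0.003, 0.996, -0.087, 0.005]
wrist_force: [0.8, -1.0, 0.7]
opening: 0.347
grasp_force: 0.0
```

```bash
python3 - <<'E'
from h import *
from bench import ctrl
rel()
for n in("scene","side"):
    c=ctrl.camera(n)
    b=blob(c,(105,90,20),(130,255,255),(150,185,262,270) if n=="scene" else (225,165,318,250));q=cv2.approxPolyDP(cv2.convexHull(b),3,True)[:,0]
    print(n,q.tolist(),[ray(c,u,.030)[:2].round(3).tolist() for u in q],rect(c,b,.03))
E
```

```text
t 39.92 g [-116.73 -378.93  126.07] F [ 0.66 -1.1   0.66]
scene [[193, 185], [231, 201], [233, 206], [206, 238], [164, 216]] [[0.443, -0.228], [0.463, -0.099], [0.478, -0.086], [0.603, -0.11], [0.573, -0.252]] ((521.8653564453125, -169.1395263671875), (149.95376586914062, 140.96153259277344), 80.1337890625)
side [[239, 200], [252, 181], [290, 187], [281, 211], [240, 206]] [[0.589, -0.118], [0.565, -0.253], [0.435, -0.224], [0.456, -0.067], [0.581, -0.082]] ((512.4379272460938, -157.72561645507812), (172.00120544433594, 143.59042358398438), 80.19113159179688)
```

```bash
python3 -c "
from bench import ctrl
print(ctrl.hand_in())"
```

```text
the job is handed in; nothing more can be done
None
```

The cover is off the gauge and lying flat, face up, within about 5 mm of the middle of the green pad by camera measurement; the gripper has let go and the job is handed in, but the hand-in returned no verdict.

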